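# Open the dust filter box

## Robot

A 7-joint arm with a two-finger parallel gripper is mounted at the origin on the work surface. World frame = base frame: x ahead of the robot, y to its left, z up, the work surface at z = 0. Lengths are in m, angles in rad, forces in N, time in s.
With the tool pointing down it reaches from about 0.4 to 0.85 m from the base axis. Payload 10.4 kg.
Tool frame: the origin (TCP) lies between the finger pads; the fingertips stand 22 mm ahead of it and the grasp point (between the pads) lies 3 mm ahead of it (robot.tip_reach is the distance from the TCP to the fingertips, in m); z points along the fingers, y is the line along which they close (so a half turn about z gives the same grasp; the last joint's range is limited). The gripper opens to 85 mm and grips with 20 to 120 N. Pads are 22 mm wide; open, the fingers measure 114 mm over their backs; the gripper's body (76 mm by 85 mm) begins 54 mm behind the grasp point. The pads swing forward as they close: fully open they stand 13 mm farther back than shut.
Start: joints at [1.222, 0.332, -0.065, 1.46, 0.022, 1.35, -0.088], TCP at [0.2, -0.592, 0.216] pointing down, gripper open.
Joint ranges: [-2.6, 2.6], [-0.5, 2.12], [-1.47, 1.34], [0.16, 2.42], [-1.27, 4.41], [0.06, 2.06], [-2.6, 2.6]. Speed limits (rad/s): [2.22, 2.22, 2.79, 2.79, 3.14, 3.14, 3.14].

## Interface

Orientations are given as [roll, pitch, yaw] about the fixed x, y, z axes, in that order (R = Rz(yaw) Ry(pitch) Rx(roll)).
In Python, from rig import robot, cams gives the robot as it stands. Calls block until the motion is done:
- robot.move_pose(position, orientation): joint-space move of the TCP to a pose.
- robot.move_l(position, orientation=None, vel=0.15): straight line of the TCP; orientation=None keeps the orientation; vel is the mean speed in m/s.
- robot.goto_joints(angles): joint-space move.
- robot.gripper_to(opening): opening from 0.0 (shut) to 1.0 (fully open); the grip force is fixed at half the most; returns when the fingers have stopped.
- robot.dwell(seconds).
- robot.ik(position, orientation): joint angles nearest the present ones, or None.
- cams.camera(name): name is "scene" or "top" or "wrist"; returns (picture, depth): 384x512x3 uint8, blue, green, red; 384x512 float32, m along the optical axis (not along the pixel's ray), 0 where there is no reading.
- cams.get_calibration(name): a dict with "fx", "fy", "cx", "cy" (pixels), "R" (3x3) and "t" (3): a world point X has camera coordinates R X + t; the wrist camera has in their place "T_tool_cam" (4x4, takes a point from camera to tool coordinates, whose origin is the TCP and whose axes are the flange's). Camera axes: x right, y down, z forward; pixel columns grow to the right and rows downward; lengths in m; the calibration is good to about 2 mm. The wrist camera is an equidistant fisheye: a pixel r from the principal point sees the ray r / f radians off the axis. A picture is of the moment at which its call begins: read the wrist's pose just before it. get_calibration takes no time and is no camera call.
A pose or a line that the arm cannot do raises robot.MotionError and nothing moves.
- robot.hand_in(): hands the job in; it is judged then, once.
Readings, each from a call of its own:
- robot.get_t(): time.
- robot.get_qpos(): joint angles.
- robot.get_qvel(): joint speeds.
- robot.get_joint_torque(): joint torques, N m.
- robot.get_tool_pos(): TCP position.
- robot.get_eef_rot(): TCP orientation.
- robot.get_ft_force(): force on the tool from outside, world axes, zero at the start.
- robot.get_wrist_torque(): the same for the moment, N m.
- robot.get_opening(): opening from 0.0 (shut) to 1.0 (fully open).
- robot.get_finger_force(): force on a finger pad.
Only numpy, scipy, OpenCV 4.12 (cv2) and the standard library are available. Lean on these libraries where they do the work, as an engineer would, in place of code of your own. Each camera call takes 0.05 s, during which the arm holds its last target. There are 200 camera calls.

## Task

The filter in the yellow dust box needs inspecting. Press the red snap tab fully in, then, with the fingertips, push the released grey cover off its seat and leave it lying flat in the tray ahead of it, with the filter fully uncovered. Only press and push: do not lift or tip the cover, and leave the other things on the bench where they are.

Things in the scene. Friction and masses are not known exactly. Their poses are not given: they have to be found in the camera images.
- filter_box: Yellow steel dust filter box, fixed to the bench. Origin at bench height, under the centre of the cover's seat. Its y axis is the way the cover slides off; z up. 140 mm wide (x -70 to 70), y -74 to 210 mm. The seat, a frame round a white pleated filter (y -74 to 52), is 70 mm above the bench; from y 52 on follows the tray. A black hose spigot 62 mm across sticks out 35 mm on the +x side.
- snap_tab (a joint): Travel of the red snap tab in m: 0 = standing up, 0.009 = pressed fully in (straight down, to a hard stop). No spring: it resists with about 4 N of friction and stays where it is pushed. It may start up to 1.5 mm in.
- tab_top (a point): Centre of the red tab's top face (36 mm along box x, 26 mm along y, two white lines), at box x 0, y 70, just ahead (+y) of the cover's front edge. Standing up it is 76.5 mm above the bench and blocks the cover; fully in, 67.5 mm: 2.5 mm below the seat, 1.5 mm above the tray floor, so the cover slides over it.
- cover: Loose grey plastic cover, 100 (x) by 110 (y) by 8 mm, about 0.2 kg, a black rib on top. Origin at the centre of its underside; seated, it is at the seat's centre, 70 mm above the bench, axes along the box's. It slides along box +y. Moved 107 mm or more it is fully off the seat and has dropped 3 to 4 mm into the tray; against the tray's end lip it has moved 145 mm.
- rib_face (a point): Centre of the rear face of the cover's black rib (the face to push on, looking to -y), at cover x 0, y -20, z 14.5 mm. The rib is 56 mm along x, 8 mm thick (y -20 to -12), 13 mm tall, its top 21 mm above the cover's underside. Behind it are 35 mm of flat cover.
- tray_mid (a point): Point on the black-lined tray floor, 66 mm above the bench (4 mm lower than the seat), at box x 0, y 126: below the cover's middle once that lies in the tray. The tray spans y 52 to 200, with 6 mm high side strips (inner faces x = -58 and 58) and a 10 mm high end lip (y 200 to 210).
- glue_bottle: White glue bottle with blue label and orange cap, 52 mm diameter, 130 mm tall, standing beside the box; origin at the centre of its underside. Bystander.
- wax_tin: Brass-coloured tin with a pale top, 66 mm diameter, 45 mm tall, beside the box; origin at the centre of its underside. Bystander.
- offcut: Wooden offcut, 60 x 90 x 35 mm, beside the box; origin at the centre of its underside. Bystander.
- claws_mid (a point): Point midway between two steel claws that hold down the cover's rear corners, 83.5 mm above the bench (the claws' tops), at box x 0, y -32. The claws span y -55 to -10 and reach in to x = -43 and 43. Rails beside the seat (inner faces x = -53 and 53) and a rear stop (y -74 to -58) stand 9.5 mm above the seat.
Things that resemble listed ones, but are neither listed nor needed, are in the scene too. Leave any blue or pink look-alike of the cover alone.

How it is judged:
By the outcome, as a careful person would: the job done as asked, in the order asked, and still so for the second after the job is handed in, with the robot touching nothing.
It also fails if it takes over 42 s, if anything falls off the work surface, if the arm or the gripper's body presses on something with over 40 N, if the wrist force passes 120 N, or if a joint passes its speed limit or range.

## Working session

There is one attempt and no reset: what is moved stays moved. The work goes in short steps, each a Python script; the robot and the scene stay as the last script left them, time stands still between calls to the robot, and variables do not carry over. Pictures are saved under pics/ and viewed, at most 10 in all, crops included, and the job is handed in when it is done.

```bash
mkdir -p pics
python3 - <<'E'
from rig import robot, cams
import cv2,numpy as np
for n in("top","scene"):
    im,d=cams.camera(n); cv2.imwrite(f"pics/{n}0.png",im); np.save(f"{n}0.npy",d)
    c=cams.get_calibration(n); print(n,{k:np.round(v,4).tolist() for k,v in c.items()})
print(robot.get_t(),robot.get_tool_pos(),robot.get_eef_rot(),robot.tip_reach)
E
```

```text
top {'fx': 450.8831, 'fy': 450.8831, 'cx': 258.1331, 'cy': 188.3277, 'R': [[-0.0152, -0.9997, -0.0196], [-0.9813, 0.0187, -0.1917], [0.192, 0.0163, -0.9813]], 't': [0.0091, 0.5521, 0.9001]}
scene {'fx': 440.0553, 'fy': 440.0553, 'cx': 254.9507, 'cy': 189.8142, 'R': [[0.792, 0.6105, -0.0073], [0.5235, -0.6851, -0.5066], [-0.3143, 0.3974, -0.8621]], 't': [-0.4494, -0.2813, 1.2632]}
0.1 [ 0.19994793 -0.59178534  0.21548978] [-3.14032402e+00  4.08448958e-05  3.25823805e-01] 0.022
```

View pics/top0.png

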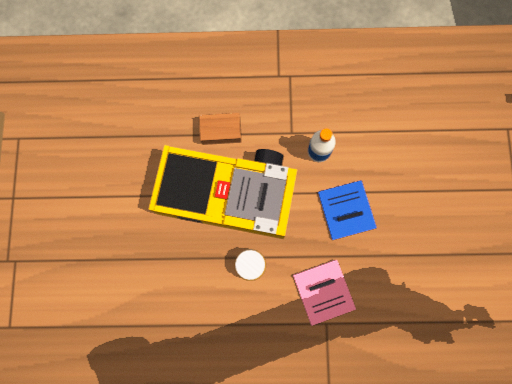

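View pics/scene0.png

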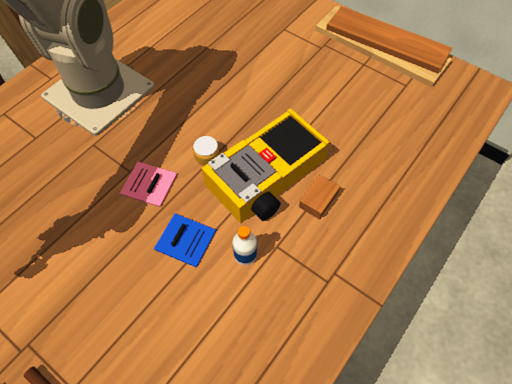

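The top view shows the box with its +y to the image left: tray around (185,183), red tab (222,190), cover rib (262,196), claws (277,171) and (266,226), and spigot (268,157). The offcut is at (220,128), the tin at (250,265) and the bottle at (321,145). The blue and pink look-alikes lie apart. The scene view agrees (tab (267,155), rib (240,172)).

```bash
cat > h.py <<'E'
import cv2,numpy as np
from rig import robot, cams
def ray(n,uv):
    c=cams.get_calibration(n);R=np.array(c["R"]);t=np.array(c["t"])
    d=R.T@np.array([(uv[0]-c["cx"])/c["fx"],(uv[1]-c["cy"])/c["fy"],1.]);return -R.T@t,d
def plane(n,uv,z):
    o,d=ray(n,uv);return o+d*(z-o[2])/d[2]
def tri(a,b):
    (o,d),(p,e)=a,b
    s=np.linalg.lstsq(np.c_[d,-e],p-o,rcond=None)[0]
    return (o+s[0]*d+p+s[1]*e)/2,np.linalg.norm(o+s[0]*d-p-s[1]*e)
def blob(m,roi):
    x0,y0,x1,y1=roi;k=np.zeros_like(m);k[y0:y1,x0:x1]=m[y0:y1,x0:x1]
    n,l,s,c=cv2.connectedComponentsWithStats(k)
    i=1+np.argmax(s[1:,4]);return c[i],s[i],(l==i).astype(np.uint8)*255
E
python3 - <<'E'
from h import *
roi={"top":(140,135,305,245),"scene":(190,100,340,225)}
rr={}
for n in roi:
    im=cv2.imread(f"pics/{n}0.png");h=cv2.cvtColor(im,cv2.COLOR_BGR2HSV);H,S,V=cv2.split(h)
    red=(((H<6)|(H>172))&(S>180)&(V>120)).astype(np.uint8)*255
    red=cv2.morphologyEx(red,cv2.MORPH_CLOSE,np.ones((5,5)))
    yel=((H>22)&(H<34)&(S>180)&(V>90)).astype(np.uint8)*255
    blk=(V<45).astype(np.uint8)*255
    gry=((S<60)&(V>70)&(V<150)).astype(np.uint8)*255
    c,s,m=blob(red,roi[n]);print(n,"red",c,s,plane(n,c,.0765));r=c
    tray={"top":(145,145,222,225),"scene":(255,105,335,170)}[n]
    c2,s2,m2=blob(blk,tray);q=cv2.minAreaRect(max(cv2.findContours(m2,0,2)[0],key=cv2.contourArea));print("tray",q,plane(n,q[0],.066))
    rib={"top":(248,178,276,215),"scene":(225,155,255,185)}[n]
    c3,s3,m3=blob(blk,rib);print("rib",c3,s3,plane(n,c3,.089))
    cy=max(cv2.findContours(cv2.morphologyEx(blob(yel,roi[n])[2],cv2.MORPH_CLOSE,np.ones((3,3))),0,2)[0],key=cv2.contourArea)
    P=np.array([plane(n,p[0],.0795)[:2] for p in cy],np.float32)
    print("yel",cv2.minAreaRect(P))
    rr[n]=(r,q[0],c3)
    # cover grey
    cg,sg,mg=blob(gry,roi[n]);print("grey",cg,sg)
for i,k in enumerate(("tab","tray","rib")): print(k,tri(ray("top",rr["top"][i]),ray("scene",rr["scene"][i])))
a=cv2.imread("pics/top0.png")[135:250,140:310];cv2.imwrite("pics/c0.png",cv2.resize(a,None,fx=4.5,fy=4.5,interpolation=2))
E
```

```text
top red [222.12244898 189.29081633] [215 181  15  18 196] [0.54702192 0.07370318 0.0765    ]
tray ((174.05343627929688, 189.75755310058594), (21.617408752441406, 16.069114685058594), 83.9909896850586) [0.54998692 0.1755138  0.066     ]
rib [260. 203.] [260 203   1   1   1] [ 0.51489582 -0.00422823  0.089     ]
yel ((0.5534461736679077, 0.10398754477500916), (0.21662671864032745, 0.14002864062786102), 78.23921966552734)
grey [260.70860927 196.13245033] [254 182  15  29 151]
scene red [266.78571429 155.15079365] [259 149  16  14 126] [0.54791902 0.07263785 0.0765    ]
tray ((290.5000305175781, 139.50001525878906), (45.25482940673828, 38.18376159667969), 45.0) [0.56207378 0.15196118 0.066     ]
rib [239.11764706 172.21568627] [231 163  17  19 102] [ 0.53097397 -0.01148001  0.089     ]
yel ((0.5540149211883545, 0.1040545329451561), (0.21399790048599243, 0.14160113036632538), 78.02438354492188)
grey [244.45283019 169.74310595] [ 213  146   62   52 1378]
tab (array([0.54727582, 0.07376529, 0.0747356 ]), np.float64(0.0002805281846625127))
tray (array([0.55263387, 0.17752088, 0.03470661]), np.float64(0.010920430317638912))
rib (array([ 0.51991742, -0.00229251,  0.066156  ]), np.float64(0.00418690263302993))
```

View pics/c0.png

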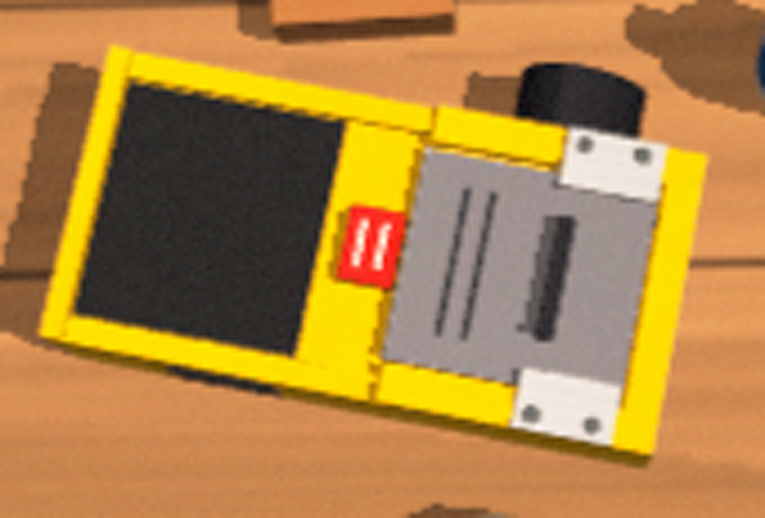

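The zoomed crop shows the box's corners: front (110,47) and (42,335), rear (707,155) and (652,455). The tab is centred at (370,247), standing up ahead of the cover edge. I'll fit the box pose from the corners and the tab, then move above the tab and check with the wrist camera.

```bash
cat >> h.py <<'E'
def fit(B,W):
    B=np.array(B)[:,:2];W=np.array(W)[:,:2];b=B-B.mean(0);w=W-W.mean(0)
    a=np.arctan2((b[:,0]*w[:,1]-b[:,1]*w[:,0]).sum(),(b*w).sum())
    R=np.array([[np.cos(a),-np.sin(a)],[np.sin(a),np.cos(a)]]);o=W.mean(0)-R@B.mean(0)
    return o,a,W-(B@R.T+o)
E
python3 - <<'E'
from h import *
px=[(110,47),(42,335),(707,155),(652,455)]
B=[(.07,.21),(-.07,.21),(.07,-.074),(-.07,-.074),(0,.07)]
W=[plane("top",(140+(u-2)/4.5,135+(v-2)/4.5),z) for (u,v),z in zip(px,(.076,.076,.0795,.0795))]
W.append(np.array([.5473,.0735,.0755]))
o,a,r=fit(B,W);print("o",o,"yaw",a,"res mm",np.round(r*1e3,1))
rib=plane("top",(140+562/4.5,135+278/4.5),.091);R=np.array([[np.cos(a),-np.sin(a)],[np.sin(a),np.cos(a)]])
print("rib in box",R.T@(rib[:2]-o))
np.save("pose.npy",[*o,a])
robot.gripper_to(0)
t=o+R@[0,.05];yaw=a+np.pi/2
p=[*t,.26]; print(robot.ik(p,[np.pi,0,yaw]))
robot.move_pose(p,[np.pi,0,yaw])
print(robot.get_t(),robot.get_tool_pos(),robot.get_eef_rot(),robot.get_ft_force())
im,d=cams.camera("wrist");cv2.imwrite("pics/w1.png",im);np.save("w1.npy",d);c=cams.get_calibration("wrist");print({k:np.round(v,4).tolist() for k,v in c.items()})
E
```

```text
o [0.53302311 0.00536819] yaw -0.20890365460173016 res mm [[-0.3  0.5]
 [ 0.6 -0.8]
 [ 0.1  0.4]
 [-0.2  0.3]
 [-0.2 -0.3]]
rib in box [-0.00167897 -0.0205058 ]
[ 0.62265597  0.25249568 -0.94372804  1.56610359  0.20581523  1.42827137
 -0.54423711]
3.4583 [0.54357908 0.0531135  0.25981192] [-3.14134491e+00  2.09255573e-04  1.35993724e+00] [-0.05846734 -0.60900669  0.21463203]
{'fx': 297.3186, 'fy': 297.3186, 'cx': 251.8568, 'cy': 190.1679, 'T_tool_cam': [[-0.0001, -0.9573, -0.2892, 0.0738], [1.0, -0.0005, 0.0012, -0.0003], [-0.0013, -0.2892, 0.9573, -0.1568], [0.0, 0.0, 0.0, 1.0]]}
```

View pics/w1.png

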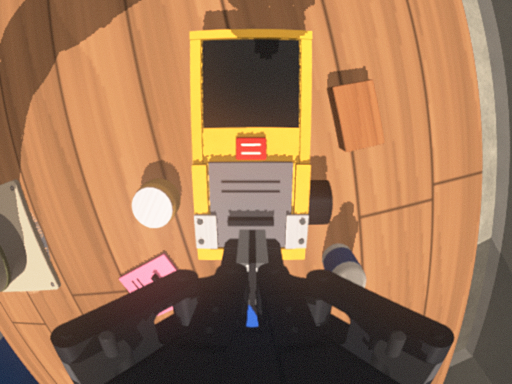

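The wrist picture shows the box squarely aligned: red tab at (251,149), rib (251,221), claws clear on both sides, and the shut fingertips at about (251,237). I'll cross-check the tab by ray, then press with force monitoring.

```bash
cat >> h.py <<'E'
from scipy.spatial.transform import Rotation as Ro
def wplane(uv,z):
    c=cams.get_calibration("wrist");x=np.array([uv[0]-c["cx"],uv[1]-c["cy"]])/c["fx"];th=np.linalg.norm(x)
    d=np.array([*(x/th*np.sin(th)),np.cos(th)]);T=np.array(c["T_tool_cam"])
    R=Ro.from_euler("xyz",robot.get_eef_rot()).as_matrix();p=robot.get_tool_pos()+R@T[:3,3];d=R@T[:3,:3]@d
    return p+d*(z-p[2])/d[2]
P=np.load("pose.npy");RB=np.array([[np.cos(P[2]),-np.sin(P[2])],[np.sin(P[2]),np.cos(P[2])]])
def box(x,y,z): return [*(P[:2]+RB@[x,y]),z]
def inbox(p): return np.r_[RB.T@(np.array(p)[:2]-P[:2]),p[2]]
OR=[np.pi,0,P[2]+np.pi/2]
def red(im):
    H,S,V=cv2.split(cv2.cvtColor(im,cv2.COLOR_BGR2HSV))
    m=(((H<6)|(H>172))&(S>180)&(V>120)).astype(np.uint8)*255
    return cv2.morphologyEx(m,cv2.MORPH_CLOSE,np.ones((7,7)))
E
python3 - <<'E'
from h import *
c,s,_=blob(red(cv2.imread("pics/w1.png")),(230,130,275,170));w=inbox(wplane(c,.0755));print("tab box",c,s,w)
r=inbox(wplane((251,221),.091));print("rib box",r)
if np.hypot(w[0],w[1]-.07)<.004:
    y=.0705
    robot.move_l(box(0,y,.125),OR,vel=.2)
    robot.dwell(.3);f0=np.array(robot.get_ft_force());print("f0",f0)
    robot.move_l(box(0,y,.103),vel=.08)
    z=.103
    while z>.084:
        z-=.001;robot.move_l(box(0,y,z),vel=.03)
        f=np.array(robot.get_ft_force())-f0;p=robot.get_tool_pos();print(round(z,4),inbox(p).round(4),f.round(1))
        if f[2]>18: break
    print(robot.get_t())
E
```

```text
tab box [250.88032787 148.0704918 ] [236 138  30  21 610] [-0.00061563  0.07058264  0.0755    ]
rib box [-0.00067372 -0.01379263  0.091     ]
f0 [-0.19067243  0.56389064  0.19070693]
0.102 [0.0002 0.0706 0.1022] [ 0.4 -0.3 -0.5]
0.101 [0.     0.0705 0.101 ] [-0.1 -0.9  0.2]
0.1 [-0.      0.0705  0.0999] [-0.3 -0.6 -1. ]
0.099 [-0.0001  0.0705  0.0989] [ 0.7 -0.6 -0.3]
0.098 [-0.      0.0705  0.0979] [ 1.1 -0.4  0.4]
0.097 [-0.      0.0705  0.0969] [ 0.9 -1.3 -0.5]
0.096 [-0.      0.0705  0.096 ] [ 0.2 -1.2 -0.2]
0.095 [-0.      0.0704  0.0949] [ 0.2 -0.4  0.6]
0.094 [-0.      0.0705  0.0939] [ 0.9 -1.  -0.2]
0.093 [-0.0001  0.0705  0.093 ] [ 0.6 -0.9  0.2]
0.092 [-0.0001  0.0705  0.0919] [ 0.7 -0.5  0.6]
0.091 [-0.      0.0705  0.0909] [ 0.6 -0.2 -1.1]
0.09 [-0.      0.0705  0.0899] [-0.8  0.2 -0. ]
0.089 [-0.0001  0.0705  0.0889] [ 0.4 -0.5 -0.3]
0.088 [-0.0001  0.0705  0.0879] [ 0.6 -0.6 -0.5]
0.087 [-0.      0.0705  0.0869] [ 0.2 -0.5 -0.9]
0.086 [-0.      0.0705  0.0859] [ 1.1 -0.5 -0.5]
0.085 [-0.0001  0.0705  0.0849] [-0.5 -0.2 -0.6]
0.084 [-0.      0.0705  0.0839] [ 1.1 -0.1 -0.3]
9.8167
```

No contact even with the nominal tip below the tab's stop height, so I'm looking before going on.

Run:
```python
from h import *
print(robot.get_opening(),robot.get_finger_force(),robot.get_tool_pos(),robot.tip_reach,robot.get_joint_torque())
im,d=cams.camera("wrist");cv2.imwrite("pics/w2.png",im);print(d[225:250:6,251])
im,d=cams.camera("scene");cv2.imwrite("pics/s2.png",cv2.resize(im[90:240,180:350],None,fx=4,fy=4,interpolation=2))
```

```text
-0.001534908926503543 0.0 [0.54760229 0.07434155 0.08393271] 0.022 [-2.54421298e-03 -5.09858572e+01 -1.19533879e+01 -3.36008155e+01
  2.34596094e-02 -9.29726637e-03 -6.57152646e-03]
[0.17904037 0.14828584 0.14106455 0.13492082 0.12888798]
```

View pics/w2.png

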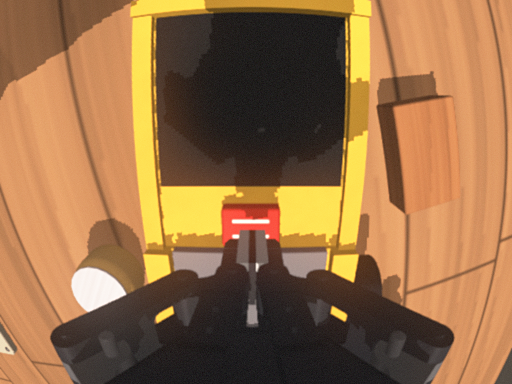

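View pics/s2.png

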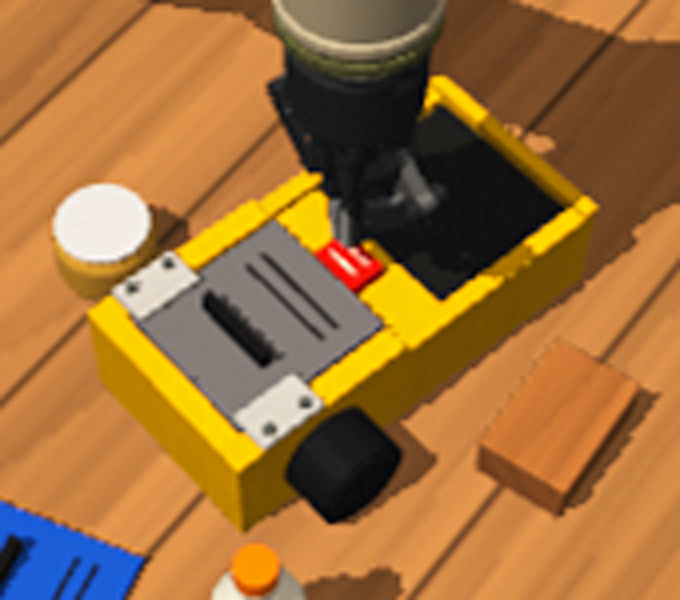

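The wrist view shows the fingertips at (251,235) over the tab (251,222), which is still standing. The scene crop shows the tip hovering just above or beside the tab at (345,250). I'll work out where the tip really is from the wrist depth.

```bash
cat >> h.py <<'E'
def wpt(uv,z):
    c=cams.get_calibration("wrist");x=np.array([uv[0]-c["cx"],uv[1]-c["cy"]])/c["fx"];th=np.linalg.norm(x)
    q=np.array([*(x/th*np.tan(th)),1])*z;T=np.array(c["T_tool_cam"]);t=T[:3,:3]@q+T[:3,3]
    R=Ro.from_euler("xyz",robot.get_eef_rot()).as_matrix();return t,robot.get_tool_pos()+R@t
E
python3 - <<'E'
from h import *
_,d=cams.camera("wrist")
for u,v in [(251,212),(232,222),(270,222),(251,226),(251,229),(251,232),(251,235),(251,240),(242,235),(260,235),(200,200),(190,255)]:
    t,w=wpt((u,v),d[v,u]);print((u,v),"tool",t.round(4),"box",inbox(w).round(4))
print(inbox(robot.get_tool_pos()))
E
```

```text
(251, 212) tool [ 0.0101 -0.0006  0.009 ] box [-0.0006  0.0806  0.075 ]
(232, 222) tool [ 0.0039 -0.012   0.0082] box [-0.012   0.0744  0.0758]
(270, 222) tool [0.0037 0.0109 0.0085] box [0.0109 0.0743 0.0755]
(251, 226) tool [ 0.0006 -0.0006  0.0098] box [-0.0006  0.0711  0.0742]
(251, 229) tool [ 0.0113 -0.0005 -0.0185] box [-0.0005  0.0818  0.1025]
(251, 232) tool [ 0.0107 -0.0005 -0.0208] box [-0.0005  0.0812  0.1048]
(251, 235) tool [ 0.0111 -0.0005 -0.0251] box [-0.0005  0.0816  0.1092]
(251, 240) tool [ 0.0109 -0.0005 -0.0302] box [-0.0005  0.0814  0.1142]
(242, 235) tool [ 0.0111 -0.0049 -0.0251] box [-0.0049  0.0816  0.1091]
(260, 235) tool [ 0.0113  0.0039 -0.0256] box [0.0039 0.0819 0.1097]
(200, 200) tool [ 0.0139 -0.0329  0.0198] box [-0.0329  0.0844  0.0642]
(190, 255) tool [-0.0192 -0.0396  0.0076] box [-0.0396  0.0514  0.0764]
[1.21274574e-05 7.05230271e-02 8.40205511e-02]
```

Run:
```python
from h import *
for z in(.062,.08,.1,.11): print(z,inbox(plane("scene",(266.2,152),z)).round(4))
f0=np.array(robot.get_ft_force());y=.0705;z=robot.get_tool_pos()[2]
while z>.04:
    z-=.0015;robot.move_l(box(0,y,z),vel=.03)
    f=np.array(robot.get_ft_force())-f0
    if abs(f).max()>2:print(round(z,4),inbox(robot.get_tool_pos()).round(4),f.round(1))
    if f[2]>3: break
print(z,robot.get_t())
```

```text
0.062 [-0.0148  0.0808  0.062 ]
0.08 [-0.0054  0.0722  0.08  ]
0.1 [0.0051 0.0627 0.1   ]
0.11 [0.0103 0.0579 0.11  ]
0.0585 [0.0001 0.0706 0.0585] [-0.4  0.9  2.6]
0.0525 [0.     0.0705 0.0526] [-1.7 -0.7  3.6]
0.05252055110509106 15.2167
```

Contact came at TCP z of about 0.0585, so the fingertips really sit about 17 mm behind the TCP, as the wrist depth said. I'll continue to the hard stop.

Run:
```python
from h import *
y=.0705;z=.0525
while z>.042:
    z-=.001;robot.move_l(box(0,y,z),vel=.05)
    f=np.array(robot.get_ft_force());p=robot.get_tool_pos();print(round(z,4),inbox(p).round(4),f.round(1))
    if f[2]>20: break
print(robot.get_t())
robot.move_l(box(0,y,.085),vel=.2)
im,d=cams.camera("wrist");print(robot.get_t());np.save("w3.npy",d);cv2.imwrite("pics/w3.png",im)
for u,v in [(251,208),(251,212),(232,222),(270,222),(200,200),(300,200),(190,255)]: print((u,v),inbox(wpt((u,v),d[v,u])[1]).round(4))
```

```text
0.0515 [0.0001 0.0705 0.0524] [-6.6 -0.8 14.6]
0.0505 [0.0002 0.0705 0.0523] [-10.9  -3.   26.5]
15.7167
16.0917
(251, 208) [-0.0007  0.0791  0.0656]
(251, 212) [-0.0007  0.0763  0.0652]
(232, 222) [-0.0129  0.0694  0.0654]
(270, 222) [0.0115 0.0698 0.0664]
(200, 200) [-0.033   0.084   0.0646]
(300, 200) [0.0305 0.0838 0.0641]
(190, 255) [-0.0398  0.0508  0.0767]
```

The tab hit its hard stop: force rose sharply at TCP z 0.0523, and the depth shows it 1 mm above the tray floor. The tip is therefore at TCP z + 15 mm. Next I push the rib.

Run:
```python
from h import *
robot.move_l(box(0,.03,.105),vel=.25)
robot.move_l(box(0,-.038,.095),vel=.2)
robot.move_l(box(0,-.038,.0675),vel=.1)
f0=np.array(robot.get_ft_force());print(f0,robot.get_t())
for y,z in [(-.028,.0675),(-.01,.0675),(.01,.0675),(.03,.0675),(.05,.0675),(.07,.0675),(.083,.0675)]:
    robot.move_l(box(0,y,z),vel=.06)
    f=np.array(robot.get_ft_force())-f0;print(y,inbox(robot.get_tool_pos()).round(4),(RB.T@f[:2]).round(1),f[2].round(1))
    if np.linalg.norm(f)>25: break
print(robot.get_t())
im,d=cams.camera("wrist");cv2.imwrite("pics/w4.png",im);np.save("w4.npy",d)
im,d=cams.camera("scene");cv2.imwrite("pics/s4.png",cv2.resize(im[90:240,180:350],None,fx=4,fy=4,interpolation=2))
```

```text
[ 0.52928448 -0.6726649   0.6770752 ] 17.3417
-0.028 [ 0.0002 -0.0271  0.068 ] [-0.5  0.6] -1.5
-0.01 [-0.0001 -0.0093  0.0675] [-1.1  0.2] -1.5
0.01 [-0.0001  0.0106  0.0675] [-0.7  0.9] -0.9
0.03 [-0.0001  0.0306  0.0675] [-0.4  0. ] -0.8
0.05 [-0.0001  0.0505  0.0675] [-1.1  0.5] -0.7
0.07 [-0.0001  0.0706  0.0675] [-0.5 -0.4] -0.7
0.083 [-0.0001  0.0837  0.0676] [-0.8  0.8] 0.0
20.4083
```

View pics/w4.png

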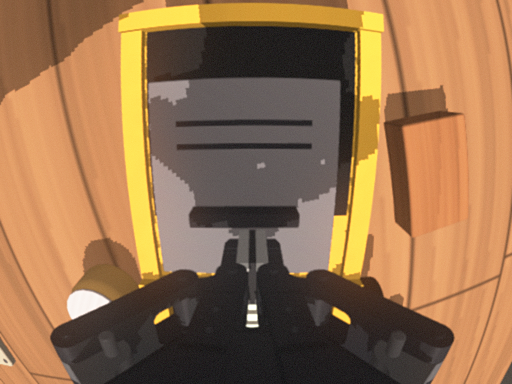

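View pics/s4.png

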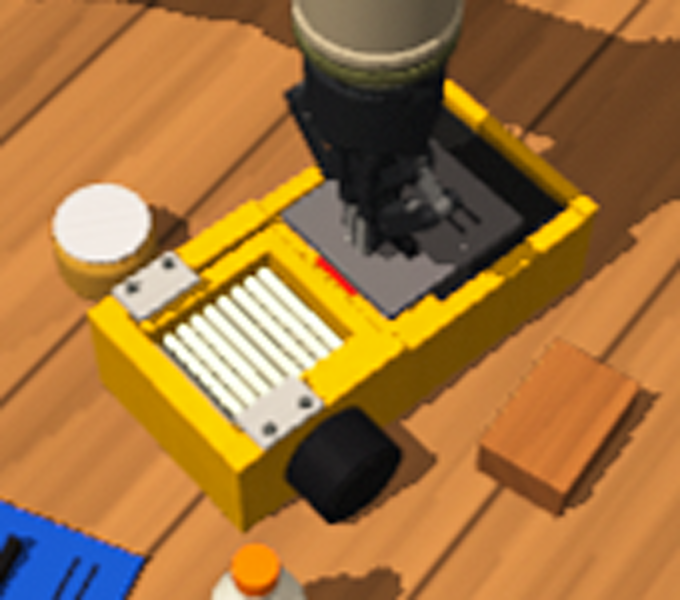

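The filter is uncovered. The cover lies square in the tray with its rear edge just over the red tab (red strip at (338,275) in the scene crop), and the rib at (244,216) in the wrist view has the fingers behind it. I'll push another 25 mm so that it clears the tab and lies flat, then retreat.

Run:
```python
from h import *
f0=np.array(robot.get_ft_force())
for y,z in [(.09,.065),(.1,.065),(.109,.065)]:
    robot.move_l(box(0,y,z),vel=.05)
    f=np.array(robot.get_ft_force())-f0;print(y,inbox(robot.get_tool_pos()).round(4),(RB.T@f[:2]).round(1),f[2].round(1))
    if np.linalg.norm(f)>15: break
robot.move_l(box(0,y-.008,z),vel=.08)
robot.move_l(box(0,.09,.15),vel=.2)
robot.move_pose(box(0,-.08,.24),OR)
print(robot.get_t())
im,d=cams.camera("wrist");cv2.imwrite("pics/w5.png",im)
for u,v in [(220,130),(280,130),(220,175),(280,175)]: pass
t,dt=cams.camera("top");cv2.imwrite("pics/t5.png",t)
im2,_=cams.camera("scene")
a=cv2.resize(im2[90:240,180:350],None,fx=3,fy=3,interpolation=2);b=cv2.resize(im,(600,450))[:,150:430]
cv2.imwrite("pics/f5.png",np.hstack([a,b]))
```

```text
0.09 [-0.0002  0.0905  0.0649] [0.5 1.6] 0.5
0.1 [-0.0002  0.1007  0.065 ] [-0.1 -0.9] 0.9
0.109 [-1.000e-04  1.096e-01  6.510e-02] [1.6 0.6] 1.0
23.1083
```

View pics/f5.png

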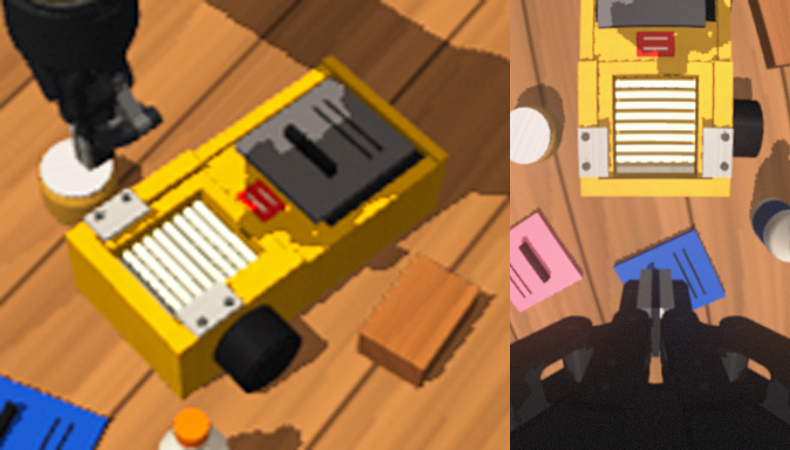

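The cover lies flat in the tray beyond the pressed tab, the filter is fully uncovered, and the bystanders have not moved. The gripper is well clear, so I'm handing in.

```bash
python3 -c "
from rig import robot
print(robot.hand_in())"
```

```text
the job is handed in; nothing more can be done
None
```

The job is handed in: the red tab is pressed to its hard stop, the grey cover lies flat in the tray clear of the tab, the filter is fully uncovered, and the other things are where they were; the last reading, just before hand-in, was 23.1 s.

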